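Unlock the shop's cash box and hold the key turned

ROBOT

A 6-joint arm with a two-finger parallel gripper is mounted at the origin on the work surface. World frame = base frame: x ahead of the robot, y to its left, z up, the work surface at z = 0. Lengths are in m, angles in rad, forces in N, time in s.
With the tool pointing down it reaches from about 0.325 to 0.85 m from the base axis. Payload 4.4 kg.
Tool frame: the origin (TCP) lies between the finger pads; the fingertips stand robot.tips_ahead ahead of it and the grasp point (between the pads) is the TCP (robot.tips_ahead is the distance from the TCP to the fingertips, in m); z points along the fingers, y is the direction in which the jaws open and shut (so a half turn about z gives the same grasp; the last joint's range is limited). The gripper opens to 94 mm and grips with 3 to 60 N. Pads are 16 mm wide; open, the fingers measure 119 mm over their backs; the gripper's body (75 mm by 177 mm) begins 78 mm behind the grasp point.
Start: joints at [1.091, 0.207, 1.542, -0, 1.393, -0.15], TCP at [0.186, 0.544, 0.224] pointing down, gripper open.
Joint ranges: [-2.73, 2.73], [-0.86, 2.22], [0.23, 2.46], [-1.11, 4.25], [0.08, 2.63], [-2.82, 2.82]. Speed limits (rad/s): [2.79, 2.79, 3.14, 3.14, 3.14, 3.14].

INTERFACE

Orientations are given as a unit quaternion [x, y, z, w].
In Python, from plant import status, eyes, robot gives the robot as it stands.
- The arm moves only by the tool drive_tool, never from a script. Its argument "steps" is a list of rows, each a list of 2 entries, a list of its own where there are three numbers: the shift along the tool's x, y, z in m, then the turn about the tool's z in rad. In form: [[[tx, ty, tz], yaw], ...]. A call has 1 to 8 rows; each row shifts and turns the pose as measured when the row begins, along the tool's axes as they then stand; what a row does not reach is not made up. A row lasts 1/12 s, in which the tool goes at most 41.7 mm and 7.16 degrees, less where a joint would pass 70% of its speed; a pose out of reach is approached as far as the arm can. A call is refused whole if a number of a shift passes 0.0417 or a number of a turn 0.125, either way. A call with a gripper value outside its range is refused whole. "grip" is the closure, from 0 (fully open) to 1 (shut), set as the call begins (left out, the last holds). The fingers move at their own pace and stop on an object; the grip force is fixed at half the most. Time passes only in rows, so rows that do not move let the fingers close. It gives the time, the measured TCP pose, the force and the opening at its end, in the units of the state.
- status.get_obs(): the state, without advancing time (a new reading comes with each control period).
- eyes.capture(name): name is "scene" or "top" or "wrist"; returns (picture, depth): 384x512x3 uint8, blue, green, red; 384x512 float32, m along the optical axis (not along the pixel's ray), 0 where there is no reading.
- eyes.camera_model(name): a dict with "fx", "fy", "cx", "cy" (pixels), "rvec" (rotation vector, rad) and "tvec" (3), from world to camera coordinates, as OpenCV has them. Camera axes: x right, y down, z forward; pixel columns grow to the right and rows downward; lengths in m; the calibration is good to about 2 mm. A picture is of the moment at which its call begins: read the wrist's pose just before it. camera_model takes no time and is no camera call; for the wrist camera it gives the pose at the moment of the call.
- robot.job_done(): hands the job in, once; it reports no verdict.
The state is a dict: "time": time; "joint_positions": joint angles; "joint_velocities": joint speeds; "effort": joint torques, N m; "position": TCP position; "tool_rot": TCP orientation; "contact_force": force on the tool from outside, world axes, zero at the start; "moment": the same for the moment, N m; "grip_width": finger opening in m.
Only numpy, scipy, OpenCV 4.12 (cv2) and the standard library are available. Lean on these libraries where they do the work, as an engineer would, in place of code of your own. Each camera call takes 0.05 s, during which the arm holds its last target. There are 200 camera calls.

TASK

Clear the two wine corks off the lid of the blue cash box into the green waste bin. Then take the red key from its wooden stand, push it fully home into the lock in the lid (the pins are sticky, so it may need some pushing and a little wiggling), and turn it a quarter turn clockwise as seen from above. The latch is sprung, so finish while still holding the key turned, and leave the jar, the oil bottle and the tin standing where they are.

Things in the scene. Friction and masses are not known exactly. Their poses are not given: they have to be found in the camera images.
- cashbox: Fixed blue steel cash box, 200 (x) x 160 (y) x 100 mm high. Origin: centre of its underside, z up. Flat lid, 6 mm thick, top 100 mm above the table, with the lock in its middle. The key can turn only when its bit is wholly below the lid, and once turned it cannot be pulled out.
- lock (a point): Keyhole: centre of its mouth in the lid's top, axes as the box; brass border. A slot 17.5 mm along x, 7.5 mm along y, straight down, mouth bevelled 3 mm all round. Four sticky sprung pins reach in from its long sides 8 to 23 mm down: passing them takes up to about 12 N downwards, less with small twists (0.06 rad) to and fro. The key fits either way round (half a turn apart).
- cylinder (a joint): Angle of the lock's cylinder under the lid, rad: 0 = locked, its slot in line with the keyhole (same size); grows clockwise seen from above, stop at 1.5. A spring returns it to 0 (0.03 N m at 0, 0.12 N m at the stop). The key has up to 0.15 rad of play in it, so the key must turn about 1.6 rad to reach the stop.
- key: Loose steel key, 66 mm tall, about 60 g, upright in the stand. Origin: lower tip; z up towards the bow. From the tip: flat bit 16 (x) x 6 mm (y), 0 to 12 mm up, lowest 3 mm V-shaped; round shank 6 mm thick to 26 mm; brass collar disc 26 mm across, 26 to 30 mm; red plastic bow 26 (x) x 10 mm (y), 30 to 66 mm. Grip it by the bow's flat sides (across y).
- key_collar (a point): Centre of the underside of the key's collar, 26 mm above the key's tip. It rests on the stand's top at the start and on the lid when the key is fully home.
- stand: Fixed dark wooden block 70 x 70 x 40 mm high with a slot 18 mm (x) x 8 mm (y), 32 mm deep, in the middle of its top, in which the key stands (key's x along the stand's x). Origin: centre of its underside.
- bin: Fixed green waste bin, open at the top, 130 x 130 x 100 mm high, walls 5 mm. Origin: centre of its underside.
- bin_in (a point): Centre of the bin's inner floor, 5 mm above the table.
- jar: Amber jar with a black cap, 68 mm across, 90 mm high, loose; to be left alone. Origin: centre of its underside.
- oil: Green glass oil bottle, 60 mm across, 170 mm high, loose; to be left alone. Origin: centre of its underside.
- tin: Yellow tin, 70 mm across, 100 mm high, loose; to be left alone. Origin: centre of its underside.
- cork_a: Loose cork, a plain cylinder 26 mm across and 40 mm high, about 14 g, standing upright on the lid, on the farther side (+x) of the keyhole in the box's frame. Origin: centre of its underside.
- cork_a_center (a point): Middle of that cork, 20 mm above its underside.
- cork_b: Loose cork, a plain cylinder 26 mm across and 40 mm high, about 14 g, standing upright on the lid, on the nearer side (-x) of the keyhole in the box's frame. Origin: centre of its underside.
- cork_b_center (a point): Middle of that cork, 20 mm above its underside.

How it is judged:
By the outcome, as a careful person would: the job done as asked, in the order asked, and still so for the second after the job is handed in, while the arm keeps its last pose, push and grip.
It also fails if it takes over 67 s, if anything falls off the work surface, if the arm or the gripper's body presses on something with over 40 N, if the wrist force passes 120 N, or if a joint passes its speed limit or range.

## Working session

There is one attempt and no reset: what is moved stays moved. The work goes in short steps, Python scripts to look and compute and a tool call to move; the robot and the scene stay as the last step left them, time stands still between calls to the robot, and variables do not carry over. Pictures are saved under pics/ and viewed, about 8 in all and at most 12, crops included, and the job is handed in when it is done.

Besides the shell and the picture viewer there is one more tool, called after "Request:" as name(argument=value, ...), one argument or row to a line, values as JSON. drive_tool: Moves the arm, as the interface text tells. Its arguments: {"type":"object","properties":{"steps":{"type":"array","items":{"type":"array"}},"grip":{"type":"number"}},"required":["steps"]}

```bash
ls; mkdir -p pics; cat > h.py <<'E'
import numpy as np, cv2
from plant import status, eyes, robot
from scipy.spatial.transform import Rotation as R
def world(name, pic=None):
    m=eyes.camera_model(name); im,d=eyes.capture(name)
    v,u=np.mgrid[:384,:512]
    c=np.stack([(u-m['cx'])/m['fx']*d,(v-m['cy'])/m['fy']*d,d],-1)
    Rm=cv2.Rodrigues(np.array(m['rvec'],float))[0]
    w=(c-np.array(m['tvec']).ravel())@Rm
    w[d==0]=np.nan
    if pic: cv2.imwrite('pics/'+pic,im)
    return im,w
E
python3 - <<'E'
from h import *
o=status.get_obs(); print(o); print(robot.tips_ahead)
a,w=world('top'); b,w2=world('scene')
np.savez('/tmp/a.npz',a=a,w=w,b=b,w2=w2)
cv2.imwrite('pics/1.png',np.vstack([a,b])[:, :] if 0 else cv2.resize(np.hstack([a,b]),(800,300)))
cv2.imwrite('pics/top.png',a)
for n in('top','scene','wrist'):
    m=eyes.camera_model(n);print(n,m['fx'],-cv2.Rodrigues(np.array(m['rvec'],float))[0].T@np.ravel(m['tvec']))
E
```

```text
pics
{'time': 0.0, 'joint_positions': array([ 1.09049876e+00,  2.07401971e-01,  1.54293509e+00,  1.30688732e-05,
        1.39345289e+00, -1.50500531e-01]), 'joint_velocities': array([-0.00054249, -0.00024482,  0.00079566,  0.00053747, -0.00020775,
        0.00031231]), 'effort': array([ 2.10108351e-04, -3.70882094e+01, -2.81417584e+01,  6.99017337e-02,
        3.62493005e-02, -1.60599188e-04]), 'position': array([0.18587353, 0.54334213, 0.22330992]), 'tool_rot': array([ 1.64153273e-01,  9.86434233e-01, -1.04246175e-03, -3.46910152e-04]), 'contact_force': array([ 0.34195729, -0.08885852, -0.99194132]), 'moment': array([-0.06526605, -0.03745699, -0.02366954]), 'grip_width': 0.09396498703649515}
0.019
top 368.8551730244243 [0.53018693 0.00599254 1.03976003]
scene 453.49760097458943 [1.27691873 0.1759005  0.86044627]
wrist 269.91814180907545 [0.11578015 0.56694093 0.38330925]
```

View pics/top.png

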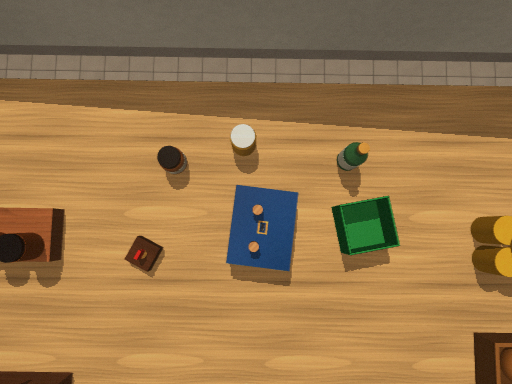

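View pics/1.png

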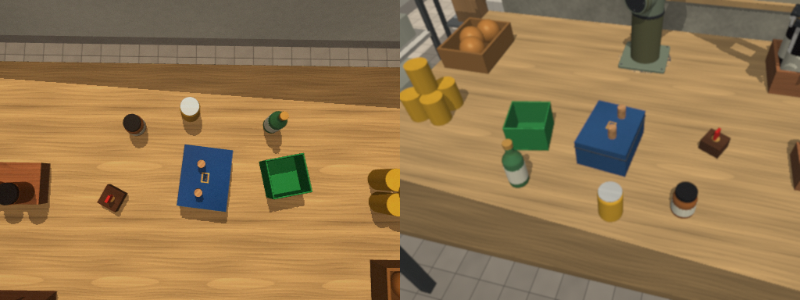

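The top view has +x up and +y left. The box is at (263,228) with corks at (258,210) and (253,247), the stand and key at (145,254), and the bin at (366,226). The jar, tin and oil bottle sit on the far side.

```bash
python3 - <<'E'
from h import *
z=np.load('/tmp/a.npz');a,w=z['a'],z['w']
hsv=cv2.cvtColor(a,cv2.COLOR_BGR2HSV)
def rep(n,mask,ext=True):
    p=w[mask]; p=p[~np.isnan(p).any(1)]
    r=cv2.minAreaRect((p[:,:2]*1000).astype(np.float32))
    print(n,len(p),'mean',p.mean(0).round(4),'med z',np.median(p[:,2]).round(4),'rect',np.round(r[0],1),np.round(r[1],1),round(r[2],1))
H,S,V=[hsv[...,i].astype(int) for i in range(3)]
Z=np.nan_to_num(w[...,2])
roi=np.zeros(H.shape,bool);roi[180:275,222:302]=1
rep('lid',roi&(abs(Z-.1)<.008))
for n,(r0,r1,c0,c1) in dict(ca=(200,222,245,272),cb=(236,260,240,267)).items():
    q=np.zeros_like(roi);q[r0:r1,c0:c1]=1; rep(n,q&(Z>.13))
q=np.zeros_like(roi);q[218:238,254:272]=1
rep('brass',q&(abs(Z-.1)<.008)&~((H>95)&(H<130)&(S>120)))
q=np.zeros_like(roi);q[230:278,120:168]=1
rep('standtop',q&(abs(Z-.04)<.008)); rep('keytop',q&(Z>.066))
rep('collar',q&(abs(Z-.044)<.03)&(H>15)&(H<30)&(S>120)&(V>90))
q=np.zeros_like(roi);q[190:262,325:405]=1
rep('binrim',q&(Z>.09)); rep('binfloor',q&(abs(Z-.005)<.006)&(H>45)&(H<80)&(S>150))
for n,(r,c) in dict(jar=(158,171),tin=(135,243),oil=(150,355)).items():
    q=np.zeros_like(roi);q[r-20:r+25,c-20:c+20]=1; rep(n,q&(Z>.075))
E
```

```text
lid 4785 mean [ 0.5269 -0.0179  0.0998] med z 0.0998 rect [527.7 -17.2] [160.1 200.3] 83.7
ca 85 mean [ 0.5707 -0.0038  0.1396] med z 0.1397 rect [571.5  -3.8] [24.6 22. ] 0.8
cb 89 mean [0.4808 0.0046 0.1396] med z 0.1395 rect [481.6   4.6] [23.7 21.8] 0.9
brass 123 mean [ 0.5279 -0.0165  0.0999] med z 0.1001 rect [527.7 -16.4] [28.6 34.5] 83.6
standtop 648 mean [0.4531 0.3013 0.04  ] med z 0.0401 rect [452.7 303.1] [71.1 71.6] 63.6
keytop 52 mean [0.4527 0.3017 0.0776] med z 0.0786 rect [452.9 302.5] [10.2 24.9] 61.9
collar 13 mean [0.449  0.2962 0.0433] med z 0.0428 rect [448.4 296.1] [ 6.7 16. ] 57.6
binrim 495 mean [ 0.535  -0.2912  0.0984] med z 0.0991 rect [ 537.2 -289.1] [130.1 131. ] 11.5
binfloor 1560 mean [ 0.5389 -0.3006  0.0049] med z 0.0048 rect [ 538.  -287.4] [124.2 127.2] 11.8
jar 424 mean [0.7061 0.2291 0.0889] med z 0.0893 rect [706.8 230.4] [57.5 58.8] 0.6
tin 558 mean [0.7594 0.0368 0.0974] med z 0.0991 rect [761.6  37.8] [65.9 65.9] 0.9
oil 521 mean [ 0.7149 -0.2483  0.1249] med z 0.1177 rect [ 718.1 -252.2] [59.8 50.3] 32.1
```

```bash
cat >> h.py <<'E'
LOCK=(.5277,-.0170); CA=(.5710,-.0038); CB=(.4812,.0046); KEY=(.4529,.3025); BIN=(.5376,-.2885)
def go(x,y,z,psi=None):
    """tool-frame shift to a world target, and yaw to jaw angle psi (deg)"""
    o=status.get_obs(); r=R.from_quat(o['tool_rot']); M=r.as_matrix()
    now=np.degrees(np.arctan2(M[1,1],M[0,1])); d=M.T@(np.array([x,y,z])-o['position'])
    print('shift',d.round(4),'len',np.linalg.norm(d).round(3),'psi',now.round(2),'tilt',np.degrees(np.arccos(-M[2,2])).round(2),
      'yaw',None if psi is None else np.radians(now-psi).round(4),'F',np.round(o['contact_force'],1),'t',round(o['time'],2),'w',round(o['grip_width'],4))
E
```

Request:
drive_tool(
  steps=[
    [[-0.028,-0.026,0.0014],0],
    [[-0.028,-0.026,0.0014],0],
    [[-0.028,-0.026,0.0014],0],
    [[-0.028,-0.026,0.0014],0],
    [[-0.028,-0.026,0.0014],0],
    [[-0.028,-0.026,0.0014],0],
    [[-0.028,-0.026,0.0014],0],
    [[-0.028,-0.026,0.0014],0],
  ],
  grip=0.4,
)

```text
time: 0.77
position: [0.3306, 0.2686, 0.2072]
tool_rot: [0.156, 0.988, -0.002, -0.003]
contact_force: [0.8, 0.4, 0.4]
grip_width: 0.0564
```

```bash
python3 -c "
from h import *
go(*CB,.2)"
```

```text
shift [-0.2248 -0.2045  0.0073] len 0.304 psi 72.01 tilt 0.38 yaw None F [0.8 0.4 0.4] t 0.77 w 0.0564
```

Request:
drive_tool(
  steps=[
    [[-0.028,-0.0256,0.001],0],
    [[-0.028,-0.0256,0.001],0],
    [[-0.028,-0.0256,0.001],0],
    [[-0.028,-0.0256,0.001],0],
    [[-0.028,-0.0256,0.001],0],
    [[-0.028,-0.0256,0.001],0],
    [[-0.028,-0.0256,0.001],0],
    [[-0.025,-0.022,0.001],0],
  ],
)

```text
time: 1.43
position: [0.48, -0.0065, 0.1966]
tool_rot: [0.157, 0.988, -0.002, -0.004]
contact_force: [0.6, -0.1, -0.8]
grip_width: 0.0564
```

```bash
python3 -c "
from h import *
go(*CB,.125)
im,w=world('wrist','2.png')
go(*CB,.125)"
```

```text
shift [0.0018 0.0113 0.0715] len 0.072 psi 71.93 tilt 0.47 yaw None F [ 0.6 -0.1 -0.8] t 1.43 w 0.0564
shift [0.0067 0.0153 0.0716] len 0.074 psi 71.73 tilt 0.51 yaw None F [ 2.9 -3.6  0.9] t 1.48 w 0.0562
```

View pics/2.png

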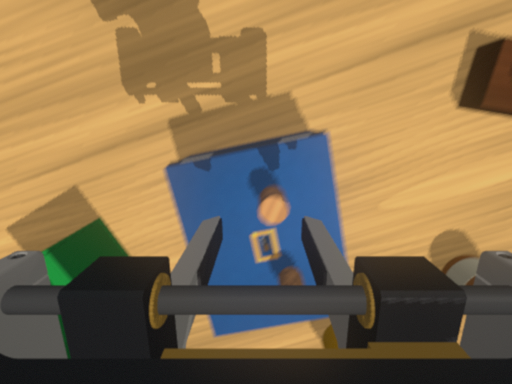

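The wrist view shows cork_b at (273,207), slightly right of the finger midline at about 262. That agrees with the computed +y correction.

Request:
drive_tool(
  steps=[
    [[0.006,0.015,0.0],0],
    [[0,0,0.0],0],
  ],
)

```text
time: 1.65
position: [0.4829, 0.0009, 0.1955]
tool_rot: [0.163, 0.987, -0.004, -0.003]
contact_force: [0.2, 0.6, -0.2]
grip_width: 0.0562
```

```bash
python3 -c "
from h import *
go(*CB,.125)"
```

```text
shift [0.0026 0.0036 0.0705] len 0.071 psi 71.25 tilt 0.58 yaw None F [ 0.2  0.6 -0.2] t 1.65 w 0.0562
```

Request:
drive_tool(
  steps=[
    [[0.003,0.003,0.024],0],
    [[0,0,0.024],0],
    [[0,0,0.02],0],
    [[0,0,0.003],0],
  ],
)

```text
time: 1.98
position: [0.4817, 0.0042, 0.124]
tool_rot: [0.162, 0.987, -0.005, -0.0]
contact_force: [-0.9, -0.8, 0.2]
grip_width: 0.0561
```

Request:
drive_tool(
  steps=[
    [[0,0,0],0],
    [[0,0,0],0],
    [[0,0,0],0],
    [[0,0,0],0],
  ],
  grip=0.9,
)

```text
time: 2.32
position: [0.4808, 0.0052, 0.1247]
tool_rot: [0.16, 0.987, -0.005, -0.001]
contact_force: [-0.5, -0.3, 0.0]
grip_width: 0.0332
```

```bash
python3 -c "
from h import *
go(*CB,.20)
go(*BIN,.20)"
```

```text
shift [-0.0006 -0.0012 -0.0753] len 0.075 psi 71.57 tilt 0.59 yaw None F [-0.5 -0.3  0. ] t 2.32 w 0.0332
shift [-0.1467 -0.2614 -0.0726] len 0.308 psi 71.57 tilt 0.59 yaw None F [-0.5 -0.3  0. ] t 2.32 w 0.0332
```

Request:
drive_tool(
  steps=[
    [[0,0,0],0],
    [[0,0,0],0],
    [[0,0,0],0],
    [[0,0,-0.025],0],
    [[0,0,-0.025],0],
    [[0,0,-0.02],0],
  ],
  grip=0.9,
)

```text
time: 2.82
position: [0.4788, 0.0062, 0.1953]
tool_rot: [0.16, 0.987, -0.005, -0.004]
contact_force: [-0.4, -0.6, 0.2]
grip_width: 0.0256
```

Request:
drive_tool(
  steps=[
    [[-0.018,-0.033,0],0],
    [[-0.018,-0.033,0],0],
    [[-0.018,-0.033,0],0],
    [[-0.018,-0.033,0],0],
    [[-0.018,-0.033,0],0],
    [[-0.018,-0.033,0],0],
    [[-0.018,-0.033,0],0],
    [[-0.014,-0.022,0],0],
  ],
)

```text
time: 3.48
position: [0.5404, -0.285, 0.2097]
tool_rot: [0.154, 0.988, -0.006, 0.006]
contact_force: [0.1, -0.2, 0.3]
grip_width: 0.0257
```

```bash
python3 -c "
from h import *
go(*BIN,.10)"
```

```text
shift [ 0.0032 -0.0032  0.1097] len 0.11 psi 72.34 tilt 0.98 yaw None F [ 0.1 -0.2  0.3] t 3.48 w 0.0257
```

Request:
drive_tool(
  steps=[
    [[0.002,-0.002,0.03],0],
    [[0,-0.001,0.03],0],
    [[0,0,0.03],0],
    [[0,0,0.015],0],
    [[0,0,0],0],
  ],
)

```text
time: 3.9
position: [0.5428, -0.3023, 0.1059]
tool_rot: [0.159, 0.987, -0.01, 0.013]
contact_force: [-0.6, 0.5, 0.1]
grip_width: 0.0254
```

Request:
drive_tool(
  steps=[
    [[0,0,0],0],
    [[0,0,0],0],
    [[0,0,0],0],
    [[0,0,0],0],
    [[0,0,-0.03],0],
    [[0,0,-0.035],0],
    [[0,0,-0.03],0],
  ],
  grip=0.4,
)

```text
time: 4.48
position: [0.5385, -0.2974, 0.2011]
tool_rot: [0.158, 0.987, -0.008, 0.008]
contact_force: [0.7, -0.0, 1.2]
grip_width: 0.0565
```

```bash
python3 -c "
from h import *
go(*CA,.20)"
```

```text
shift [ 0.0608  0.2891 -0.0036] len 0.295 psi 71.78 tilt 1.29 yaw None F [ 0.7 -0.   1.2] t 4.48 w 0.0565
```

Request:
drive_tool(
  steps=[
    [[0.006,0.029,0],0],
    [[0.006,0.029,0],0],
    [[0.006,0.029,0],0],
    [[0.006,0.029,0],0],
    [[0.006,0.029,0],0],
    [[0.006,0.029,0],0],
    [[0.006,0.029,0],0],
    [[0.006,0.029,0],0],
  ],
)

```text
time: 5.15
position: [0.5785, -0.0646, 0.2232]
tool_rot: [0.163, 0.986, -0.017, 0.033]
contact_force: [-0.3, -0.3, -0.6]
grip_width: 0.0564
```

Request:
drive_tool(
  steps=[
    [[0.006,0.025,0],0],
    [[0.003,0.015,0],0],
    [[0,0,0],0],
    [[0,0,0],0],
  ],
)

```text
time: 5.48
position: [0.5855, -0.015, 0.229]
tool_rot: [0.158, 0.987, -0.016, 0.039]
contact_force: [-0.2, -0.5, -0.3]
grip_width: 0.0561
```

```bash
python3 -c "
from h import *
go(*CA,.125)"
```

```text
shift [0.0256 0.0081 0.1021] len 0.106 psi 71.77 tilt 4.79 yaw None F [-0.2 -0.5 -0.3] t 5.48 w 0.0561
```

Request:
drive_tool(
  steps=[
    [[0,0,0],0],
    [[0,0,0],0],
    [[0,0,0],0],
    [[0,0,0],0],
  ],
)

```text
time: 5.82
position: [0.5863, -0.0187, 0.2316]
tool_rot: [0.159, 0.986, -0.017, 0.041]
contact_force: [0.0, 0.2, 0.6]
grip_width: 0.0566
```

```bash
cat >> h.py <<'E'
def st():
    o=status.get_obs(); M=R.from_quat(o['tool_rot']).as_matrix()
    print('p',o['position'].round(4),'q',o['joint_positions'].round(4),'qd',o['joint_velocities'].round(3),'tool z',M[:,2].round(4))
E
python3 -c "
from h import *
st()
go(*CA,.125)"
```

```text
p [ 0.5863 -0.0187  0.2316] q [-0.161   0.1743  1.5672 -0.0341  1.3182 -1.404 ] qd [-0.022 -0.002 -0.002 -0.004  0.001 -0.003] tool z [ 0.0755 -0.0457 -0.9961]
shift [0.0283 0.0114 0.1044] len 0.109 psi 71.58 tilt 5.06 yaw None F [0.  0.2 0.6] t 5.82 w 0.0566
```

Request:
drive_tool(
  steps=[
    [[0.009,0.004,0.01],0],
    [[0.01,0.004,0.012],0],
    [[0.009,0.003,0.012],0],
    [[0,0,0.012],0],
    [[0,0,0.012],0],
    [[0,0,0.0],0],
  ],
)

```text
time: 6.32
position: [0.5683, -0.0079, 0.1701]
tool_rot: [0.164, 0.985, -0.017, 0.043]
contact_force: [-0.8, 0.1, 0.3]
grip_width: 0.0562
```

```bash
python3 -c "
from h import *
st()
go(*CA,.125)"
```

```text
p [ 0.5683 -0.0079  0.1701] q [-0.1454  0.1919  1.6795 -0.0392  1.1856 -1.3733] qd [-0.011 -0.016 -0.02  -0.002  0.013 -0.001] tool z [ 0.0785 -0.0482 -0.9957]
shift [0.0028 0.0057 0.0449] len 0.045 psi 71.05 tilt 5.29 yaw None F [-0.8  0.1  0.3] t 6.32 w 0.0562
```

Request:
drive_tool(
  steps=[
    [[0.004,0.006,0.006],0],
    [[0.002,0,0.012],0],
    [[0.002,0,0.012],0],
    [[0,0,0.012],0],
    [[0,0,0.002],0],
    [[0,0,0.0],0],
  ],
)

```text
time: 6.82
position: [0.5684, -0.0024, 0.1248]
tool_rot: [0.166, 0.985, -0.017, 0.045]
contact_force: [-0.9, -0.6, -0.7]
grip_width: 0.0563
```

```bash
python3 -c "
from h import *
st()
go(*CA,.125)"
```

```text
p [ 0.5684 -0.0024  0.1248] q [-0.1354  0.2433  1.7201 -0.0415  1.0905 -1.3547] qd [ 0.001  0.011  0.005  0.001 -0.     0.002] tool z [ 0.082  -0.0483 -0.9955]
shift [-0.0029 -0.0004  0.0001] len 0.003 psi 70.82 tilt 5.46 yaw None F [-0.9 -0.6 -0.7] t 6.82 w 0.0563
```

Request:
drive_tool(
  steps=[
    [[-0.002,0,0],0],
    [[0,0,0],0],
    [[0,0,0],0],
    [[0,0,0],0],
    [[0,0,0],0],
    [[0,0,0],0],
    [[0,0,0],0],
  ],
  grip=0.9,
)

```text
time: 7.4
position: [0.5735, -0.0033, 0.1293]
tool_rot: [0.166, 0.985, -0.017, 0.048]
contact_force: [-0.1, -0.6, 0.4]
grip_width: 0.0255
```

Request:
drive_tool(
  steps=[
    [[0,0,-0.015],0],
    [[0,0,-0.04],0],
    [[0,0,-0.04],0],
    [[0,0,0],0],
    [[0,0,0],0],
  ],
)

```text
time: 7.82
position: [0.5625, 0.0017, 0.2249]
tool_rot: [0.166, 0.985, -0.017, 0.045]
contact_force: [-1.1, 0.0, -0.4]
grip_width: 0.0254
```

```bash
python3 -c "
from h import *
st()
go(*BIN,.21)"
```

```text
p [0.5625 0.0017 0.2249] q [-0.1292  0.1253  1.6378 -0.0387  1.2908 -1.3565] qd [ 0.003 -0.057 -0.072 -0.003  0.018  0.001] tool z [ 0.0822 -0.0481 -0.9955]
shift [-0.0698 -0.2819  0.0267] len 0.292 psi 70.79 tilt 5.46 yaw None F [-1.1  0.  -0.4] t 7.82 w 0.0254
```

Request:
drive_tool(
  steps=[
    [[-0.007,-0.028,0.002],0],
    [[-0.007,-0.028,0.002],0],
    [[-0.007,-0.028,0.002],0],
    [[-0.007,-0.028,0.002],0],
    [[-0.007,-0.028,0.002],0],
    [[-0.007,-0.028,0.002],0],
    [[-0.007,-0.028,0.002],0],
    [[-0.007,-0.028,0.002],0],
  ],
)

```text
time: 8.48
position: [0.5417, -0.2302, 0.2116]
tool_rot: [0.16, 0.986, -0.014, 0.042]
contact_force: [-0.6, -0.2, -1.0]
grip_width: 0.0255
```

```bash
python3 -c "
from h import *
st()
go(*BIN,.21)"
```

```text
p [ 0.5417 -0.2302  0.2116] q [-0.5524  0.1865  1.5954  0.0068  1.2705 -1.8025] qd [-0.597  0.249 -0.23   0.059  0.004 -0.604] tool z [ 0.0793 -0.0412 -0.996 ]
shift [-0.0144 -0.0566  0.0036] len 0.058 psi 71.49 tilt 5.13 yaw None F [-0.6 -0.2 -1. ] t 8.48 w 0.0255
```

Request:
drive_tool(
  steps=[
    [[-0.006,-0.014,0.003],0],
    [[-0.006,-0.014,0.0],0],
    [[-0.003,-0.01,0.0],0],
    [[0,0,0],0],
    [[0,0,0],0],
  ],
)

```text
time: 8.9
position: [0.5409, -0.2769, 0.2036]
tool_rot: [0.164, 0.986, -0.012, 0.038]
contact_force: [-0.6, -0.2, 0.1]
grip_width: 0.0252
```

```bash
python3 -c "
from h import *
st()
go(*BIN,.11)"
```

```text
p [ 0.5409 -0.2769  0.2036] q [-0.6218  0.2387  1.5488  0.0125  1.2743 -1.8652] qd [-0.008  0.017  0.002 -0.002 -0.004  0.001] tool z [ 0.0716 -0.0367 -0.9968]
shift [ 0.0068 -0.011   0.0935] len 0.094 psi 71.03 tilt 4.62 yaw None F [-0.6 -0.2  0.1] t 8.9 w 0.0252
```

Request:
drive_tool(
  steps=[
    [[0.003,-0.005,0.015],0],
    [[0.003,-0.006,0.03],0],
    [[0,0,0.03],0],
    [[0,0,0.015],0],
    [[0,0,0],0],
  ],
)

```text
time: 9.32
position: [0.5415, -0.2833, 0.1129]
tool_rot: [0.161, 0.986, -0.012, 0.041]
contact_force: [0.1, 0.6, 0.5]
grip_width: 0.0253
```

Request:
drive_tool(
  steps=[
    [[0,0,0],0],
    [[0,0,0],0],
    [[0,0,0],0],
    [[0,0,0],0],
    [[0,0,-0.02],0],
    [[0,0,-0.035],0],
    [[0,0,-0.035],0],
    [[0,0,-0.015],0],
  ],
  grip=0.4,
)

```text
time: 9.98
position: [0.5334, -0.2745, 0.2223]
tool_rot: [0.159, 0.986, -0.01, 0.04]
contact_force: [-0.0, -0.1, 0.3]
grip_width: 0.0563
```

```bash
python3 -c "
from h import *
st()
im,w=world('top','3.png')
st()
go(*KEY,.2,63)"
```

```text
p [ 0.5334 -0.2745  0.2223] q [-0.6289  0.2061  1.549   0.018   1.3066 -1.8842] qd [-0.005 -0.182 -0.148  0.001  0.341  0.001] tool z [ 0.0748 -0.033  -0.9967]
p [ 0.5347 -0.2754  0.2251] q [-0.6288  0.2038  1.5461  0.018   1.3067 -1.8843] qd [-0.     0.034  0.021  0.001 -0.096  0.001] tool z [ 0.0789 -0.0359 -0.9962]
shift [ 0.26    0.5231 -0.0022] len 0.584 psi 71.68 tilt 4.98 yaw 0.1515 F [1.  0.2 2.9] t 10.03 w 0.0564
```

View pics/3.png

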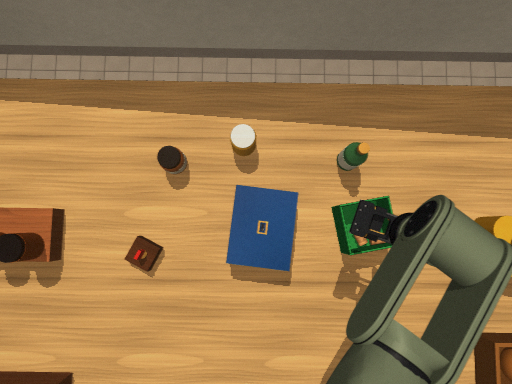

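The lid is clear, with only the brass lock border at (263,228). The jar, tin and oil bottle have not moved. One cork is visible in the bin, and the gripper partly covers the rest. Next I move to the key.

Request:
drive_tool(
  steps=[
    [[0.01,0.02,0],0.02],
    [[0.015,0.03,0],0.02],
    [[0.015,0.03,0],0.02],
    [[0.015,0.03,0],0.02],
    [[0.015,0.03,0],0.02],
    [[0.015,0.03,0],0.02],
    [[0.015,0.03,0],0.02],
    [[0.015,0.03,0],0],
  ],
)

```text
time: 10.7
position: [0.5221, -0.0194, 0.2206]
tool_rot: [0.237, 0.97, -0.012, 0.054]
contact_force: [0.3, 0.6, -0.9]
grip_width: 0.0566
```

```bash
python3 -c "
from h import *
st()
go(*KEY,.2,63)"
```

```text
p [ 0.5221 -0.0194  0.2206] q [-0.1835  0.0293  1.7513 -0.0325  1.254  -1.2657] qd [ 0.851 -0.017  0.052 -0.094 -0.036  0.866] tool z [ 0.0995 -0.0499 -0.9938]
shift [ 0.2111  0.2535 -0.0025] len 0.33 psi 62.5 tilt 6.39 yaw -0.0088 F [ 0.3  0.6 -0.9] t 10.7 w 0.0566
```

Request:
drive_tool(
  steps=[
    [[0.0235,0.028,0],0],
    [[0.0235,0.028,0],0],
    [[0.0235,0.028,0],0],
    [[0.0235,0.028,0],0],
    [[0.0235,0.028,0],0],
    [[0.0235,0.028,0],0],
    [[0.0235,0.028,0],0],
    [[0.02,0.024,0],0],
  ],
)

```text
time: 11.37
position: [0.4588, 0.2748, 0.2022]
tool_rot: [0.238, 0.969, -0.01, 0.06]
contact_force: [0.8, -0.4, 0.1]
grip_width: 0.0565
```

```bash
python3 -c "
from h import *
st()
go(*KEY,.2,63)"
```

```text
p [0.4588 0.2748 0.2022] q [ 0.4326  0.0961  1.7208 -0.0951  1.2436 -0.6298] qd [ 0.769  0.313 -0.29  -0.08   0.022  0.78 ] tool z [ 0.1122 -0.0472 -0.9926]
shift [0.0182 0.0218 0.0002] len 0.028 psi 62.45 tilt 6.99 yaw -0.0096 F [ 0.8 -0.4  0.1] t 11.37 w 0.0565
```

Request:
drive_tool(
  steps=[
    [[0.009,0.01,0],0],
    [[0,0,0],0],
    [[0,0,0],0],
  ],
)

```text
time: 11.62
position: [0.4528, 0.2949, 0.2008]
tool_rot: [0.233, 0.971, -0.008, 0.06]
contact_force: [-0.7, 0.0, 0.6]
grip_width: 0.0563
```

```bash
python3 -c "
from h import *
st()
go(*KEY,.2,63)"
```

```text
p [0.4528 0.2949 0.2008] q [ 0.4716  0.1099  1.7086 -0.0955  1.243  -0.6006] qd [ 0.026  0.004 -0.003  0.004 -0.004  0.003] tool z [ 0.1132 -0.0436 -0.9926]
shift [0.0034 0.0068 0.0005] len 0.008 psi 63.03 tilt 6.97 yaw 0.0005 F [-0.7  0.   0.6] t 11.62 w 0.0563
```

Request:
drive_tool(
  steps=[
    [[0,0,0.04],0],
    [[0,0,0.04],0],
    [[0,0,-0.0],0],
    [[0,0,0],0],
    [[0,0,0],0],
  ],
)

```text
time: 12.03
position: [0.4667, 0.2883, 0.1242]
tool_rot: [0.235, 0.97, -0.006, 0.064]
contact_force: [-0.3, -0.5, -0.6]
grip_width: 0.0559
```

```bash
python3 -c "
from h import *
st()"
```

```text
p [0.4667 0.2883 0.1242] q [ 0.4494  0.2085  1.7675 -0.103   1.0764 -0.6008] qd [-0.021 -0.022 -0.024 -0.     0.012 -0.006] tool z [ 0.1212 -0.042  -0.9917]
```

Request:
drive_tool(
  steps=[
    [[0,0,-0.01],0],
    [[0,0,-0.01],0],
    [[0,0,-0.01],0],
    [[0,0,-0.01],0],
    [[0,0,-0.01],0],
    [[0,0,-0.01],0],
    [[0,0,-0.01],0],
    [[0,0,-0.01],0],
  ],
)

```text
time: 12.7
position: [0.4601, 0.2926, 0.2223]
tool_rot: [0.236, 0.969, -0.001, 0.07]
contact_force: [0.5, -0.2, -0.1]
grip_width: 0.0562
```

```bash
python3 -c "
from h import *
st()"
```

```text
p [0.4601 0.2926 0.2223] q [ 0.4628  0.0842  1.6924 -0.097   1.2597 -0.6047] qd [ 0.026 -0.157 -0.13   0.007  0.274 -0.002] tool z [ 0.1361 -0.0351 -0.9901]
```

Request:
drive_tool(
  steps=[
    [[0,0,0],0],
    [[0,0,0],0],
  ],
)

```text
time: 12.87
position: [0.4614, 0.2938, 0.2266]
tool_rot: [0.236, 0.969, 0.001, 0.073]
contact_force: [0.6, -0.5, 0.6]
grip_width: 0.0563
```

```bash
python3 -c "
from h import *
st(); print(status.get_obs()['effort'].round(3))"
```

```text
p [0.4614 0.2938 0.2266] q [ 0.4637  0.0799  1.6882 -0.097   1.2615 -0.6047] qd [ 0.006 -0.021 -0.023 -0.     0.009 -0.   ] tool z [ 0.142  -0.0321 -0.9894]
[ 2.4000e-02 -3.2610e+01 -2.9105e+01 -3.0300e-01 -3.9600e-01  1.0000e-03]
```

Request:
drive_tool(
  steps=[
    [[0,0,0],0],
    [[0,0,0],0],
    [[0,0,0],0],
    [[0,0,0],0],
    [[0,0,0],0],
    [[0,0,0],0],
    [[0,0,0],0],
    [[0,0,0],0],
  ],
)

```text
time: 13.53
position: [0.4594, 0.2926, 0.2221]
tool_rot: [0.236, 0.969, -0.002, 0.07]
contact_force: [0.3, 0.1, 0.5]
grip_width: 0.0565
```

```bash
python3 -c "
from h import *
st(); print(status.get_obs()['effort'].round(3))"
```

```text
p [0.4594 0.2926 0.2221] q [ 0.4634  0.0843  1.6924 -0.097   1.2614 -0.6047] qd [-0.002  0.004  0.002 -0.001 -0.001 -0.002] tool z [ 0.1344 -0.0359 -0.9903]
[ 2.0000e-03 -3.1886e+01 -2.8222e+01 -2.9700e-01 -3.3600e-01  0.0000e+00]
```

Request:
drive_tool(
  steps=[
    [[0.03,0,0],0],
    [[0.03,0,0],0],
    [[0.03,0,0],0],
    [[0,0,0],0],
    [[0,0,0],0],
  ],
)

```text
time: 13.95
position: [0.3793, 0.3346, 0.2094]
tool_rot: [0.238, 0.969, -0.001, 0.07]
contact_force: [1.1, -0.0, 1.3]
grip_width: 0.0565
```

```bash
python3 -c "
from h import *
st(); print(status.get_obs()['effort'].round(3))"
```

```text
p [0.3793 0.3346 0.2094] q [ 0.6215  0.0234  1.784  -0.1146  1.246  -0.436 ] qd [ 0.039 -0.012  0.03   0.025  0.014  0.015] tool z [ 0.1359 -0.036  -0.9901]
[  0.458 -28.616 -27.065  -0.283  -0.196   0.036]
```

Request:
drive_tool(
  steps=[
    [[-0.03,0,0],0],
    [[-0.03,0,0],0],
    [[-0.03,0,0],0],
    [[0,0,0],0],
    [[0,0,0],0],
  ],
)

```text
time: 14.37
position: [0.4629, 0.2913, 0.2227]
tool_rot: [0.236, 0.969, -0.001, 0.071]
contact_force: [-1.1, 0.7, 0.3]
grip_width: 0.0563
```

```bash
python3 -c "
from h import *
st(); print(status.get_obs()['effort'].round(3))"
```

```text
p [0.4629 0.2913 0.2227] q [ 0.4588  0.0863  1.6894 -0.098   1.2588 -0.6088] qd [-0.055  0.021 -0.044 -0.029 -0.02  -0.018] tool z [ 0.1379 -0.0357 -0.9898]
[-3.2400e-01 -3.2302e+01 -2.8980e+01 -3.5400e-01 -4.3800e-01 -3.0000e-02]
```

```bash
python3 -c "
from h import *
go(.3948,.3314,.2,63)
go(.3948,.3314,.045,63)"
```

```text
shift [0.0813 0.0038 0.0116] len 0.082 psi 62.73 tilt 8.19 yaw -0.0047 F [-1.1  0.7  0.3] t 14.37 w 0.0563
shift [ 0.1029 -0.0012  0.1651] len 0.194 psi 62.73 tilt 8.19 yaw -0.0047 F [-1.1  0.7  0.3] t 14.37 w 0.0563
```

Request:
drive_tool(
  steps=[
    [[0.028,0.001,0.003],0],
    [[0.028,0.001,0.003],0],
    [[0.028,0.001,0.003],0],
    [[0,0,0],0],
    [[0.0036,0,0.02],0],
    [[0.0036,0,0.025],0],
    [[0.0036,0,0.025],0],
    [[0,0,0],0],
  ],
  grip=1,
)

```text
time: 15.03
position: [0.3938, 0.3364, 0.1321]
tool_rot: [0.238, 0.968, 0.002, 0.075]
contact_force: [-0.5, -0.3, -0.9]
grip_width: 0.0065
```

```bash
python3 -c "
from h import *
st()
go(.3948,.3314,.042,63)"
```

```text
p [0.3938 0.3364 0.1321] q [ 0.609   0.1318  1.8418 -0.1258  1.0686 -0.4248] qd [ 0.002 -0.046 -0.051 -0.007  0.034 -0.012] tool z [ 0.1466 -0.0319 -0.9887]
shift [ 0.0098 -0.0075  0.0894] len 0.09 psi 62.55 tilt 8.63 yaw -0.0078 F [-0.5 -0.3 -0.9] t 15.03 w 0.0065
```

Request:
drive_tool(
  steps=[
    [[0.003,-0.002,0.02],0],
    [[0.003,-0.002,0.02],0],
    [[0.003,-0.002,0.02],0],
    [[0.003,-0.002,0.02],0],
    [[0,0,0.007],0],
    [[0,0,0],0],
  ],
)

```text
time: 15.53
position: [0.3985, 0.3341, 0.048]
tool_rot: [0.238, 0.968, 0.005, 0.079]
contact_force: [0.8, -0.7, 0.4]
grip_width: 0.0004
```

Request:
drive_tool(
  steps=[
    [[-0.008,0,0.001],0],
    [[-0.008,0,0.001],0],
    [[-0.006,0,0.001],0],
    [[-0.006,0,0.001],0],
  ],
)

```text
time: 15.87
position: [0.4133, 0.3275, 0.0503]
tool_rot: [0.242, 0.968, 0.009, 0.065]
contact_force: [-20.4, 11.5, 10.3]
grip_width: 0.0004
```

```bash
python3 -c "
from h import *
st();go(.3948,.3314,.042,63)"
```

```text
p [0.4133 0.3275 0.0503] q [ 0.5557  0.273   1.8724 -0.1035  0.8961 -0.4637] qd [-0.094  0.024 -0.056  0.198  0.099 -0.161] tool z [ 0.1294 -0.0146 -0.9915]
shift [ 0.019  -0.0056  0.0057] len 0.021 psi 62.05 tilt 7.48 yaw -0.0166 F [-20.4  11.5  10.3] t 15.87 w 0.0004
```

Request:
drive_tool(
  steps=[
    [[-0.006,0,0.003],0],
    [[-0.006,0,0.003],0],
    [[-0.006,0,0.003],0],
    [[-0.006,0,0.003],0],
  ],
)

```text
time: 16.2
position: [0.4144, 0.3282, 0.0471]
tool_rot: [0.248, 0.968, 0.014, 0.039]
contact_force: [-21.0, 8.3, 16.4]
grip_width: 0.0008
```

```bash
python3 -c "
from h import *
st();go(.3948,.3314,.042,63)"
```

```text
p [0.4144 0.3282 0.0471] q [ 0.5279  0.2902  1.8535 -0.0444  0.9229 -0.5152] qd [-0.081  0.052 -0.061  0.17   0.084 -0.152] tool z [ 0.0829  0.0074 -0.9965]
shift [ 0.0191 -0.0068  0.0034] len 0.021 psi 61.32 tilt 4.78 yaw -0.0294 F [-21.    8.3  16.4] t 16.2 w 0.0008
```

Request:
drive_tool(
  steps=[
    [[-0.006,0,0.003],0],
    [[-0.006,0,0.003],0],
    [[-0.006,0,0.003],0],
    [[-0.006,0,0.003],0],
    [[-0.006,0,0.003],0],
    [[-0.006,0,0.003],0],
  ],
)

```text
time: 16.7
position: [0.4157, 0.329, 0.0421]
tool_rot: [0.253, 0.967, 0.021, 0.002]
contact_force: [-19.0, 8.3, 12.7]
grip_width: 0.0002
```

```bash
python3 -c "
from h import *
st();go(.42,.24,.042,63)"
```

```text
p [0.4157 0.329  0.0421] q [ 0.4888  0.3193  1.8248  0.0341  0.9667 -0.5898] qd [-0.078  0.063 -0.056  0.148  0.088 -0.146] tool z [ 0.0143  0.0394 -0.9991]
shift [-0.0472 -0.0755 -0.0033] len 0.089 psi 60.71 tilt 2.4 yaw -0.04 F [-19.    8.3  12.7] t 16.7 w 0.0002
```

Request:
drive_tool(
  steps=[
    [[0.015,0,-0.001],-0.02],
    [[0.017,0,0],-0.02],
    [[0,-0.02,0],0],
    [[0,-0.03,0],0],
    [[0,-0.03,0],0],
    [[0,0,0],0],
  ],
)

```text
time: 17.2
position: [0.3592, 0.2768, 0.0501]
tool_rot: [0.23, 0.973, 0.029, 0.009]
contact_force: [0.1, -0.1, -0.7]
grip_width: 0.0005
```

```bash
python3 -c "
from h import *
st();go(.419,.2415,.040,63)"
```

```text
p [0.3592 0.2768 0.0501] q [ 0.4412  0.1504  2.0215  0.0419  0.9202 -0.6902] qd [ 0.011  0.    -0.1    0.027 -0.028  0.014] tool z [ 0.0308  0.0514 -0.9982]
shift [-0.0692 -0.0055  0.0101] len 0.07 psi 63.42 tilt 3.43 yaw 0.0073 F [ 0.1 -0.1 -0.7] t 17.2 w 0.0005
```

Request:
drive_tool(
  steps=[
    [[-0.023,-0.002,0.003],0],
    [[-0.023,-0.002,0.004],0],
    [[-0.023,-0.002,0.003],0],
    [[0,0,0],0],
    [[0,0.008,0.0],0],
    [[0,0.008,0.001],0],
  ],
)

```text
time: 17.7
position: [0.4389, 0.255, 0.0501]
tool_rot: [0.232, 0.972, 0.034, 0.018]
contact_force: [-1.0, -0.1, 0.5]
grip_width: 0.0005
```

```bash
python3 -c "
from h import *
st();go(.419,.2415,.040,63)"
```

```text
p [0.4389 0.255  0.0501] q [ 0.3305  0.2436  1.9066  0.0488  0.9249 -0.8002] qd [ 0.14   0.158 -0.208 -0.009  0.042  0.161] tool z [ 0.0508  0.0586 -0.997 ]
shift [ 0.0119 -0.0217  0.0083] len 0.026 psi 63.22 tilt 4.45 yaw 0.0038 F [-1.  -0.1  0.5] t 17.7 w 0.0005
```

Request:
drive_tool(
  steps=[
    [[0.003,0,0.009],0],
    [[0,0.006,0.002],0],
    [[0,0.006,0.002],0],
    [[0,0.006,0.002],0],
    [[0,0.006,0.002],0],
    [[0,0.006,0.002],0],
  ],
)

```text
time: 18.2
position: [0.4311, 0.2619, 0.0317]
tool_rot: [0.22, 0.976, -0.003, 0.003]
contact_force: [-7.1, -18.7, 14.2]
grip_width: 0.0002
```

```bash
python3 -c "
from h import *
st();go(.419,.2415,.040,63)"
```

```text
p [0.4311 0.2619 0.0317] q [ 0.3794  0.3117  1.8633 -0.0097  0.966  -0.7425] qd [ 0.099  0.135 -0.102 -0.118  0.136  0.119] tool z [ 0.0036 -0.0071 -1.    ]
shift [ 0.0021 -0.0237 -0.0082] len 0.025 psi 64.6 tilt 0.46 yaw 0.0278 F [ -7.1 -18.7  14.2] t 18.2 w 0.0002
```

Request:
drive_tool(
  steps=[
    [[0,-0.012,-0.004],0],
    [[0,0,-0.02],0],
    [[0,0,-0.025],0],
    [[0,0,-0.025],0],
    [[0,0,-0.015],0.02],
    [[0,0,0],0],
  ],
  grip=0.5,
)

```text
time: 18.7
position: [0.4189, 0.2563, 0.1216]
tool_rot: [0.225, 0.974, -0.007, -0.002]
contact_force: [-1.0, 0.5, -0.1]
grip_width: 0.0369
```

```bash
python3 -c "
from h import *
st();go(*KEY,.115,62.5)
im,w=world('wrist','4.png')
np.savez('/tmp/k.npz',im=im,w=w)"
```

```text
p [0.4189 0.2563 0.1216] q [ 0.3785  0.151   1.8362 -0.0097  1.1647 -0.7344] qd [ 0.029  0.006  0.006  0.003 -0.022 -0.013] tool z [-0.0062 -0.0121 -0.9999]
shift [-0.0102  0.0565  0.0058] len 0.058 psi 63.99 tilt 0.78 yaw 0.0259 F [-1.   0.5 -0.1] t 18.7 w 0.0369
```

View pics/4.png

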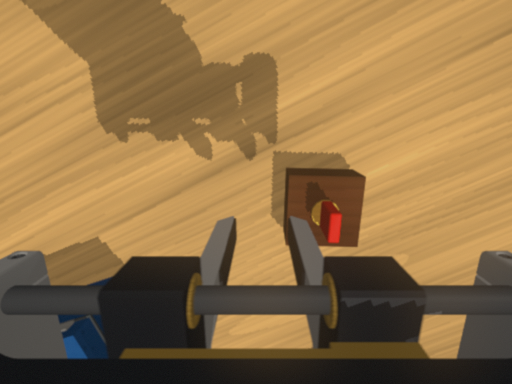

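The wrist view shows the stand at (323,208) and the red bow at (332,222), to the right of the fingers. I'll refine the key pose from this depth frame.

```bash
python3 - <<'E'
from h import *
k=np.load('/tmp/k.npz');im,w=k['im'],k['w']
hsv=cv2.cvtColor(im,cv2.COLOR_BGR2HSV);H,S,V=[hsv[...,i].astype(int) for i in range(3)]
Z=np.nan_to_num(w[...,2])
q=np.zeros(Z.shape,bool);q[165:250,270:370]=1
for n,m in dict(bow=q&((H<6)|(H>174))&(S>150)&(abs(Z-.08)<.006),stand=q&(abs(Z-.04)<.005)).items():
    p=w[m];r=cv2.minAreaRect((p[:,:2]*1000).astype(np.float32));print(n,len(p),np.median(p[:,2]),p.mean(0).round(4),np.round(r[0],1),np.round(r[1],1),r[2])
E
```

```text
bow 399 0.07936175252658842 [0.4519 0.3032 0.0791] [453.  303.3] [10.2 25.6] 63.05978775024414
stand 3923 0.039731415195637575 [0.4475 0.3087 0.0398] [453.6 303.2] [70.4 70.6] 62.86661911010742
```

Request:
drive_tool(
  steps=[
    [[-0.003,0.014,0],0.01],
    [[-0.003,0.015,0],0.007],
    [[-0.003,0.015,0],0],
    [[-0.002,0.012,0],0],
    [[0,0,0],0],
    [[0,0,0],0],
  ],
)

```text
time: 19.25
position: [0.4481, 0.3054, 0.1121]
tool_rot: [0.229, 0.973, -0.01, -0.006]
contact_force: [-0.4, 0.5, 0.1]
grip_width: 0.0468
```

```bash
sed -i 's/KEY=(.4529,.3025)/KEY=(.4530,.3033)/' h.py; python3 -c "
from h import *
st();go(*KEY,.067,63)"
```

```text
p [0.4481 0.3054 0.1121] q [ 0.4433  0.2727  1.7096 -0.0084  1.1811 -0.6619] qd [ 0.02   0.032 -0.003  0.005 -0.015  0.001] tool z [-0.0164 -0.0163 -0.9997]
shift [-0.0057  0.0013  0.045 ] len 0.045 psi 63.51 tilt 1.33 yaw 0.009 F [-0.4  0.5  0.1] t 19.25 w 0.0468
```

Request:
drive_tool(
  steps=[
    [[-0.005,0.0,0.01],0.006],
    [[-0.001,0.0,0.012],0],
    [[0,0.0,0.012],0],
    [[0,0,0.009],0],
    [[0,0,0],0],
  ],
)

```text
time: 19.67
position: [0.4487, 0.2991, 0.0613]
tool_rot: [0.232, 0.973, -0.012, -0.009]
contact_force: [0.1, -0.9, 0.4]
grip_width: 0.047
```

```bash
python3 -c "
from h import *
st();go(*KEY,.067,63)"
```

```text
p [0.4487 0.2991 0.0613] q [ 0.4326  0.3431  1.7406 -0.0097  1.087  -0.6655] qd [-0.008  0.     0.015 -0.002  0.003 -0.002] tool z [-0.0229 -0.02   -0.9995]
shift [-0.0019  0.0055 -0.0059] len 0.008 psi 63.19 tilt 1.74 yaw 0.0033 F [ 0.1 -0.9  0.4] t 19.67 w 0.047
```

Request:
drive_tool(
  steps=[
    [[-0.001,0.003,-0.006],0],
    [[-0.001,0.002,0],0],
    [[0,0.0,0.0],0],
  ],
)

```text
time: 19.92
position: [0.4516, 0.3015, 0.0658]
tool_rot: [0.232, 0.972, -0.014, -0.011]
contact_force: [-0.8, 0.3, -0.1]
grip_width: 0.0475
```

```bash
python3 -c "
from h import *
st();go(*KEY,.067,63)"
```

```text
p [0.4516 0.3015 0.0658] q [ 0.4344  0.3459  1.7255 -0.0095  1.1038 -0.6627] qd [-0.001 -0.015 -0.013  0.001  0.005 -0.001] tool z [-0.0269 -0.0219 -0.9994]
shift [-0.0004  0.0022 -0.0013] len 0.003 psi 63.13 tilt 1.99 yaw 0.0023 F [-0.8  0.3 -0.1] t 19.92 w 0.0475
```

Request:
drive_tool(
  steps=[
    [[0,0.001,-0.001],0],
    [[0,0.0,0],0],
    [[0,0.0,0.0],0],
    [[0,0,0],0],
    [[0,0,0],0],
    [[0,0,0],0],
    [[0,0,0],0],
    [[0,0,0],0],
  ],
  grip=1,
)

```text
time: 20.58
position: [0.4547, 0.3038, 0.0701]
tool_rot: [0.232, 0.973, -0.012, -0.008]
contact_force: [-0.4, -0.5, -0.8]
grip_width: 0.0098
```

Request:
drive_tool(
  steps=[
    [[0,0,0],0],
    [[0,0,0],0],
    [[0,0,0],0],
  ],
)

```text
time: 20.83
position: [0.4547, 0.3038, 0.0701]
tool_rot: [0.232, 0.973, -0.012, -0.008]
contact_force: [0.6, 0.8, 0.5]
grip_width: 0.0099
```

```bash
python3 -c "
from h import *
st();go(*KEY,.067,63);print(status.get_obs()['moment'])"
```

```text
p [0.4547 0.3038 0.0701] q [ 0.4359  0.3426  1.7191 -0.0096  1.1067 -0.6616] qd [ 0.    -0.001 -0.001 -0.    -0.001  0.001] tool z [-0.0206 -0.0191 -0.9996]
shift [ 0.0012 -0.0012  0.0031] len 0.004 psi 63.14 tilt 1.61 yaw 0.0025 F [0.6 0.8 0.5] t 20.83 w 0.0099
[-0.00271928 -0.02964173 -0.0230192 ]
```

Request:
drive_tool(
  steps=[
    [[0,0,-0.008],0],
    [[0,-0.0004,-0.014],0],
    [[0,-0.0004,-0.02],0],
    [[0,0,-0.025],0],
    [[0,0,-0.025],0],
    [[0,0,-0.02],0],
    [[0,0,0],0],
    [[0,0,0],0],
  ],
)

```text
time: 21.5
position: [0.4554, 0.3051, 0.187]
tool_rot: [0.232, 0.973, -0.012, -0.009]
contact_force: [-0.2, -0.2, -1.5]
grip_width: 0.0094
```

```bash
python3 -c "
from h import *
st();go(*LOCK,.20,83.7);print(status.get_obs()['moment'])
im,w=world('scene')
cv2.imwrite('pics/5.png',cv2.resize(im[90:250,170:512],None,fx=2.2,fy=2.2))"
```

```text
p [0.4554 0.3051 0.187 ] q [ 0.4369  0.204   1.6251 -0.0077  1.3417 -0.6629] qd [-0.001 -0.029 -0.032 -0.002  0.01   0.001] tool z [-0.0232 -0.0191 -0.9995]
shift [-0.21   -0.255  -0.0085] len 0.33 psi 63.13 tilt 1.72 yaw -0.359 F [-0.2 -0.2 -1.5] t 21.5 w 0.0094
[-0.03131477 -0.03664402 -0.03317029]
```

View pics/5.png

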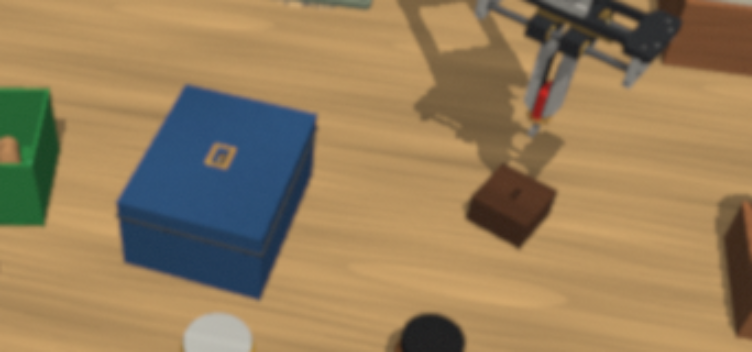

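The key is held with its shank visible below the fingers, the stand is empty, and a cork shows in the bin. Now I carry it to the lock.

Request:
drive_tool(
  steps=[
    [[-0.018,-0.02,-0.001],-0.04],
    [[-0.018,-0.022,-0.001],-0.045],
    [[-0.017,-0.023,-0.001],-0.045],
    [[-0.016,-0.024,-0.001],-0.045],
    [[-0.014,-0.024,-0.001],-0.045],
    [[-0.013,-0.025,-0.001],-0.045],
    [[-0.012,-0.025,-0.001],-0.045],
    [[-0.011,-0.025,0],-0.04],
  ],
)

```text
time: 22.22
position: [0.5042, 0.0841, 0.1822]
tool_rot: [0.045, 0.999, -0.012, -0.023]
contact_force: [0.4, 0.5, -1.4]
grip_width: 0.0097
```

```bash
python3 -c "
from h import *
st();go(*LOCK,.195,83.7)"
```

```text
p [0.5042 0.0841 0.1822] q [ 0.0092  0.1455  1.7048 -0.0213  1.3387 -1.4653] qd [-0.645  0.077 -0.035 -0.03  -0.014 -1.129] tool z [-0.0471 -0.0212 -0.9987]
shift [-0.032  -0.0989 -0.0117] len 0.105 psi 84.82 tilt 2.96 yaw 0.0196 F [ 0.4  0.5 -1.4] t 22.22 w 0.0097
```

Request:
drive_tool(
  steps=[
    [[-0.008,-0.022,-0.004],0.02],
    [[-0.008,-0.024,-0.004],0.02],
    [[-0.008,-0.022,-0.002],0],
    [[-0.004,-0.012,0],0],
    [[0,0,0],0],
    [[0,0,0],0],
  ],
)

```text
time: 22.72
position: [0.5171, -0.0076, 0.1811]
tool_rot: [0.07, 0.997, -0.012, -0.034]
contact_force: [-0.6, -0.1, -0.6]
grip_width: 0.0097
```

```bash
python3 -c "
from h import *
st();go(*LOCK,.18,83.7)
im,w=world('wrist','6.png');np.savez('/tmp/k.npz',im=im,w=w)
import os
go(*LOCK,.18,83.7)"
```

```text
p [ 0.5171 -0.0076  0.1811] q [-0.1627  0.172   1.6774 -0.0316  1.3568 -1.5864] qd [-0.02   0.023  0.017 -0.006 -0.006 -0.002] tool z [-0.0686 -0.02   -0.9974]
shift [-0.0118 -0.0078  0.0006] len 0.014 psi 82.07 tilt 4.1 yaw -0.0284 F [-0.6 -0.1 -0.6] t 22.72 w 0.0097
shift [-0.0121 -0.008   0.0003] len 0.015 psi 82.11 tilt 4.14 yaw -0.0277 F [ 0.1 -0.1 -0.7] t 22.77 w 0.0095
```

View pics/6.png

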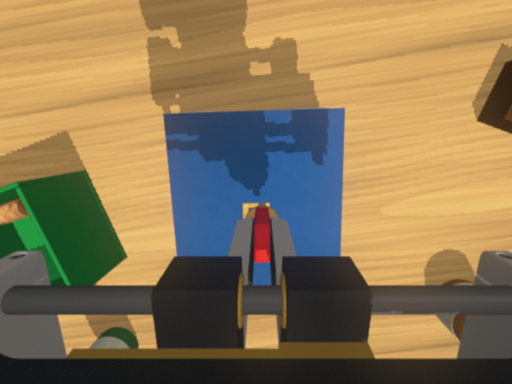

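The key is held upright over the brass border at (257,208), but the tool has drifted about 4° in pitch. Earlier, slow-up/fast-down cycles shifted pitch in the needed direction, so I'll use those to bring it back.

Request:
drive_tool(
  steps=[
    [[0,0,-0.01],0],
    [[0,0,-0.01],0],
    [[0,0,-0.01],0],
    [[0,0,-0.01],0],
    [[0,0,-0.01],0],
    [[0,0,-0.01],0],
    [[0,0,-0.01],0],
    [[0,0,-0.01],0],
  ],
)

```text
time: 23.43
position: [0.5208, -0.0, 0.2668]
tool_rot: [0.065, 0.997, -0.012, -0.036]
contact_force: [-0.2, -0.4, -0.4]
grip_width: 0.0097
```

```bash
python3 -c "
from h import *
st()"
```

```text
p [ 0.5208 -0.      0.2668] q [-0.148   0.1114  1.5648 -0.0293  1.535  -1.5856] qd [ 0.013 -0.075 -0.205  0.002  0.268 -0.   ] tool z [-0.073  -0.0187 -0.9972]
```

Request:
drive_tool(
  steps=[
    [[0,0,0.04],0],
    [[0,0,0.04],0],
    [[0,0,0],0],
    [[0,0,0],0],
  ],
)

```text
time: 23.77
position: [0.5224, -0.0024, 0.1965]
tool_rot: [0.065, 0.997, -0.013, -0.026]
contact_force: [0.5, 0.6, 0.3]
grip_width: 0.0101
```

```bash
python3 -c "
from h import *
st()
go(*LOCK,.18,83.7)"
```

```text
p [ 0.5224 -0.0024  0.1965] q [-0.1518  0.1573  1.6602 -0.0301  1.3738 -1.585 ] qd [-0.002  0.026  0.046 -0.001  0.003  0.001] tool z [-0.0535 -0.0217 -0.9983]
shift [-0.008  -0.0134  0.0166] len 0.023 psi 82.54 tilt 3.31 yaw -0.0203 F [0.5 0.6 0.3] t 23.77 w 0.0101
```

Request:
drive_tool(
  steps=[
    [[-0.001,-0.002,-0.011],-0.005],
    [[-0.001,-0.002,-0.011],-0.005],
    [[-0.001,-0.002,-0.011],-0.005],
    [[-0.001,-0.002,-0.011],-0.005],
    [[-0.001,-0.002,-0.011],0],
    [[-0.001,-0.002,-0.011],0],
    [[0,-0.002,-0.011],0],
    [[0,0,-0.008],0],
  ],
)

```text
time: 24.43
position: [0.5375, -0.0173, 0.307]
tool_rot: [0.054, 0.998, -0.014, -0.017]
contact_force: [0.0, -0.5, -0.4]
grip_width: 0.0096
```

Request:
drive_tool(
  steps=[
    [[0,0,0.0417],0],
    [[0,0,0.0417],0],
    [[0,0,0],0],
    [[0,0,0],0],
  ],
)

```text
time: 24.77
position: [0.5445, -0.0213, 0.2405]
tool_rot: [0.054, 0.998, -0.015, -0.002]
contact_force: [0.4, -0.2, 0.8]
grip_width: 0.0101
```

```bash
python3 -c "
from h import *
st()
go(*LOCK,.18,83.7)"
```

```text
p [ 0.5445 -0.0213  0.2405] q [-0.1793  0.1335  1.593  -0.0316  1.415  -1.6364] qd [-0.001  0.016  0.033  0.001  0.011 -0.001] tool z [-0.0054 -0.0307 -0.9995]
shift [0.0171 0.0044 0.0605] len 0.063 psi 83.77 tilt 1.79 yaw 0.0012 F [ 0.4 -0.2  0.8] t 24.77 w 0.0101
```

Request:
drive_tool(
  steps=[
    [[0,0,-0.01],0],
    [[0,0,-0.01],0],
    [[0,0,-0.01],0],
    [[0,0,-0.01],0],
    [[0,0,-0.01],0],
    [[0,0,-0.01],0],
    [[0,0,-0.01],0],
    [[0,0,-0.01],0],
  ],
)

```text
time: 25.43
position: [0.5484, -0.0188, 0.341]
tool_rot: [0.054, 0.998, -0.016, 0.006]
contact_force: [0.4, 0.2, -1.8]
grip_width: 0.0097
```

Request:
drive_tool(
  steps=[
    [[0,0,0.0417],0],
    [[0,0,0.0417],0],
    [[0,0,0],0],
    [[0,0,0],0],
  ],
)

```text
time: 25.77
position: [0.5549, -0.0223, 0.2672]
tool_rot: [0.054, 0.998, -0.017, 0.015]
contact_force: [0.6, -0.5, -0.6]
grip_width: 0.0098
```

```bash
python3 -c "
from h import *
st()
go(*LOCK,.18,83.7)"
```

```text
p [ 0.5549 -0.0223  0.2672] q [-0.1778  0.1145  1.5594 -0.0313  1.4342 -1.6367] qd [-0.001  0.03   0.055  0.     0.001  0.001] tool z [ 0.0275 -0.0364 -0.999 ]
shift [0.0303 0.0052 0.0862] len 0.091 psi 83.77 tilt 2.62 yaw 0.0013 F [ 0.6 -0.5 -0.6] t 25.77 w 0.0098
```

Request:
drive_tool(
  steps=[
    [[0.01,0.002,0.012],0],
    [[0.01,0.002,0.012],0],
    [[0.008,0.001,0.012],0],
    [[0,0,0.012],0],
    [[0,0,0.012],0],
    [[0,0,0.01],0],
    [[0,0,0.0],0],
    [[0,0,0.0],0],
  ],
)

```text
time: 26.43
position: [0.537, -0.0182, 0.2064]
tool_rot: [0.054, 0.998, -0.019, 0.023]
contact_force: [-0.2, 0.2, -0.2]
grip_width: 0.0096
```

```bash
python3 -c "
from h import *
st()
go(*LOCK,.18,83.7)"
```

```text
p [ 0.537  -0.0182  0.2064] q [-0.176   0.1125  1.6896 -0.0325  1.2899 -1.63  ] qd [-0.002  0.019  0.003  0.    -0.004  0.001] tool z [ 0.0434 -0.0394 -0.9983]
shift [0.0106 0.0011 0.0259] len 0.028 psi 83.73 tilt 3.36 yaw 0.0006 F [-0.2  0.2 -0.2] t 26.43 w 0.0096
```

Request:
drive_tool(
  steps=[
    [[0,0,-0.03],0],
    [[0,0,-0.0417],0],
    [[0,0,0],0],
    [[0,0,0],0],
  ],
)

```text
time: 26.77
position: [0.5342, -0.0157, 0.28]
tool_rot: [0.055, 0.998, -0.018, 0.021]
contact_force: [-0.3, -0.2, -2.2]
grip_width: 0.01
```

```bash
python3 -c "
from h import *
st()"
```

```text
p [ 0.5342 -0.0157  0.28  ] q [-0.1721  0.0528  1.6    -0.0317  1.4431 -1.6305] qd [ 0.001 -0.046 -0.103  0.002  0.022 -0.   ] tool z [ 0.0396 -0.0388 -0.9985]
```

Request:
drive_tool(
  steps=[
    [[0,0.0417,0],0],
    [[0,0.0417,0],0],
    [[0,0.03,0],0],
    [[0,0,0],0],
    [[0,0,0],0],
  ],
)

```text
time: 27.18
position: [0.5506, 0.0977, 0.2775]
tool_rot: [0.058, 0.998, -0.019, 0.024]
contact_force: [-0.9, -0.3, -1.1]
grip_width: 0.01
```

```bash
python3 -c "
from h import *
st()"
```

```text
p [0.5506 0.0977 0.2775] q [ 0.0459  0.1105  1.5434 -0.0433  1.4437 -1.4039] qd [ 0.044  0.019 -0.005  0.03  -0.005  0.015] tool z [ 0.046  -0.0408 -0.9981]
```

Request:
drive_tool(
  steps=[
    [[0,-0.015,0],0],
    [[0,-0.015,0],0],
    [[0,-0.015,0],0],
    [[0,-0.015,0],0],
    [[0,-0.015,0],0],
    [[0,-0.015,0],0],
    [[0,-0.015,0],0],
    [[0,-0.015,0],0],
  ],
)

```text
time: 27.85
position: [0.5338, -0.0304, 0.2774]
tool_rot: [0.058, 0.998, -0.02, 0.021]
contact_force: [0.6, -0.6, -1.6]
grip_width: 0.0096
```

```bash
python3 -c "
from h import *
st()
go(*LOCK,.18,83.7)"
```

```text
p [ 0.5338 -0.0304  0.2774] q [-0.1979  0.0548  1.6034 -0.0346  1.4371 -1.6491] qd [-0.394 -0.047  0.044  0.01  -0.005 -0.375] tool z [ 0.0386 -0.0427 -0.9983]
shift [0.0118 0.0163 0.0964] len 0.098 psi 83.32 tilt 3.3 yaw -0.0066 F [ 0.6 -0.6 -1.6] t 27.85 w 0.0096
```

```bash
cat >> h.py <<'E'
def tip(x=LOCK[0],y=LOCK[1],z=.1,L=.056,psi=83.7):
    o=status.get_obs(); M=R.from_quat(o['tool_rot']).as_matrix(); t=o['position']+M@np.array([.0007,0,L])
    now=np.degrees(np.arctan2(M[1,1],M[0,1]))
    print('tip',t.round(4),'shift',(M.T@(np.array([x,y,z])-t)).round(4),'yaw',np.radians(now-psi).round(4),'tilt',M[:,2].round(3)[:2],'F',np.round(o['contact_force'],1),'M',np.round(o['moment'],2),'t',round(o['time'],2))
E
python3 - <<'E'
from h import *
k=np.load('/tmp/k.npz');im,w=k['im'],k['w']
hsv=cv2.cvtColor(im,cv2.COLOR_BGR2HSV);H,S,V=[hsv[...,i].astype(int) for i in range(3)]
Z=np.nan_to_num(w[...,2])
m=(abs(Z-.1)<.004)&(H>95)&(H<130)&(S>120)
p=w[m]
# line fits of the near (-x), left/right edges
M=p[:,:2]*1000
r=cv2.minAreaRect(M.astype(np.float32));print(np.round(r[0],1),np.round(r[1],1),r[2])
a=np.radians(-6.3);ux=np.array([np.cos(a),np.sin(a)]);uy=np.array([-ux[1],ux[0]])
X=M@ux;Y=M@uy;xmin=np.percentile(X,.2);c=(xmin+100)*ux+(Y.min()+Y.max())/2*uy
print('ymin,max',Y.min(),Y.max(),'centre est',c.round(1),'z',np.median(p[:,2]))
b=(abs(Z-.1)<.004)&(H>10)&(H<30)&(S>90); q=w[b]; X=q[:,:2]*1000@ux;Y=q[:,:2]*1000@uy
print('brass',len(q),X.min(),X.max(),Y.min(),Y.max(),'->centre y',((Y.min()+Y.max())/2), 'lock y',np.array([527.7,-17])@uy,'x',np.array([527.7,-17])@ux)
tip()
E
```

```text
[512.9 -15.7] [158.  167.1] 83.54814910888672
ymin,max -38.402243140732764 119.80031336423102 centre est [530.  -17.6] z 0.09965855470570746
brass 105 510.68710727785117 524.2806318071479 28.1933700638948 52.16194200394213 ->centre y 40.17765603391847 lock y 41.00945972000654 x 526.3786794822462
tip [ 0.5353 -0.0328  0.2214] shift [0.0146 0.0194 0.1203] yaw -0.0066 tilt [ 0.039 -0.043] F [ 0.6 -0.6 -1.6] M [ 0.04  0.02 -0.05] t 27.85
```

Request:
drive_tool(
  steps=[
    [[0.005,0.006,0.015],-0.003],
    [[0.005,0.007,0.015],-0.003],
    [[0.004,0.006,0.015],0],
    [[0,0,0.015],0],
    [[0,0,0.015],0],
    [[0,0,0.01],0],
    [[0,0,0.0],0],
    [[0,0,0.0],0],
  ],
)

```text
time: 28.52
position: [0.523, -0.0278, 0.1869]
tool_rot: [0.064, 0.998, -0.023, 0.02]
contact_force: [-0.0, -0.4, -1.2]
grip_width: 0.01
```

```bash
sed -i 's/LOCK=(.5277,-.0170)/LOCK=(.5283,-.0172)/' h.py;  python3 -c "
from h import *
st()
tip()"
```

```text
p [ 0.523  -0.0278  0.1869] q [-0.1929  0.1066  1.7386 -0.043   1.2507 -1.6238] qd [-0.017  0.013  0.016 -0.003 -0.005 -0.004] tool z [ 0.0372 -0.0488 -0.9981]
tip [ 0.5244 -0.0304  0.131 ] shift [-0.0009  0.0149  0.0305] yaw -0.0183 tilt [ 0.037 -0.049] F [-0.  -0.4 -1.2] M [ 0.08 -0.04 -0.02] t 28.52
```

Request:
drive_tool(
  steps=[
    [[0,0.007,0.005],-0.009],
    [[0,0.007,0.005],-0.009],
    [[0,0,0],0],
    [[0,0,0],0],
  ],
)

```text
time: 28.85
position: [0.527, -0.0141, 0.1778]
tool_rot: [0.054, 0.998, -0.024, 0.022]
contact_force: [0.4, 0.2, -1.0]
grip_width: 0.0098
```

```bash
python3 -c "
from h import *
tip()"
```

```text
tip [ 0.5286 -0.0168  0.1218] shift [0.0013 0.0006 0.0218] yaw 0.0001 tilt [ 0.041 -0.05 ] F [ 0.4  0.2 -1. ] M [ 0.04 -0.01 -0.01] t 28.85
```

Request:
drive_tool(
  steps=[
    [[0.0005,0,0.008],0],
    [[0.0005,0,0.006],0],
    [[0,0,0.002],0],
    [[0,0,0],0],
  ],
)

```text
time: 29.18
position: [0.5277, -0.0143, 0.1615]
tool_rot: [0.053, 0.998, -0.024, 0.023]
contact_force: [-0.2, 0.1, -0.7]
grip_width: 0.0096
```

```bash
python3 -c "
from h import *
tip()
im,w=world('wrist'); cv2.imwrite('pics/7.png',cv2.resize(im[150:300,180:340],None,fx=3.5,fy=3.5))
b,_=world('scene'); cv2.imwrite('pics/8.png',cv2.resize(b[90:220,200:360],None,fx=4,fy=4))"
```

```text
tip [ 0.5295 -0.017   0.1056] shift [ 0.0014 -0.0001  0.0056] yaw 0.0018 tilt [ 0.044 -0.05 ] F [-0.2  0.1 -0.7] M [0.03 0.12 0.  ] t 29.18
```

View pics/8.png

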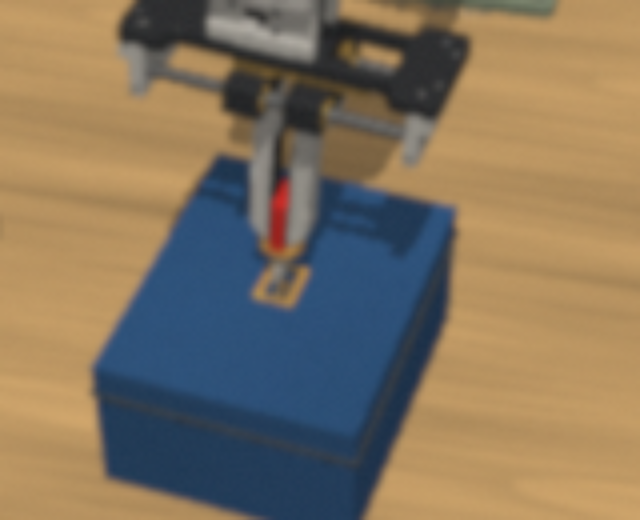

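The key bit sits right over the brass keyhole at about (282,285) in the crop. I'll lower it into the mouth.

Request:
drive_tool(
  steps=[
    [[0.0005,0,0.004],0],
    [[0.0005,0,0.004],0],
    [[0,0,0.004],0],
    [[0,0,0.002],0],
  ],
)

```text
time: 29.62
position: [0.529, -0.0152, 0.1513]
tool_rot: [0.054, 0.998, -0.024, 0.025]
contact_force: [-7.5, 2.1, 18.4]
grip_width: 0.0101
```

```bash
python3 -c "
from h import *
tip()"
```

```text
tip [ 0.5309 -0.0179  0.0954] shift [ 0.0025  0.0002 -0.0048] yaw 0.0011 tilt [ 0.048 -0.051] F [-7.5  2.1 18.4] M [ 0.3   1.58 -0.09] t 29.62
```

Request:
drive_tool(
  steps=[
    [[0.003,0,-0.002],0],
    [[0,0,0.0],0],
    [[0,0,0.003],0],
    [[0,0,0.003],0],
  ],
)

```text
time: 29.95
position: [0.5271, -0.015, 0.148]
tool_rot: [0.054, 0.998, -0.024, 0.027]
contact_force: [-0.3, 1.0, -0.2]
grip_width: 0.0096
```

```bash
python3 -c "
from h import *
tip()"
```

```text
tip [ 0.5292 -0.0177  0.0921] shift [ 0.0005  0.     -0.008 ] yaw 0.0007 tilt [ 0.051 -0.05 ] F [-0.3  1.  -0.2] M [0.25 0.14 0.04] t 29.95
```

Request:
drive_tool(
  steps=[
    [[0,0,0.003],0.06],
    [[0,0,0.003],-0.06],
    [[0,0,0.003],-0.06],
    [[0,0,0.003],0.06],
  ],
)

```text
time: 30.28
position: [0.5273, -0.0148, 0.1361]
tool_rot: [0.053, 0.998, -0.023, 0.026]
contact_force: [-1.9, 0.1, 6.1]
grip_width: 0.01
```

```bash
python3 -c "
from h import *
tip()"
```

```text
tip [ 0.5294 -0.0174  0.0802] shift [ 0.     -0.0008 -0.0198] yaw 0.0019 tilt [ 0.049 -0.048] F [-1.9  0.1  6.1] M [0.14 0.45 0.01] t 30.28
```

Request:
drive_tool(
  steps=[
    [[0,0,0.003],0.06],
    [[0,0,0.003],-0.06],
    [[0,0,0.003],-0.06],
    [[0,0,0.003],0.06],
    [[0,0,0.003],0],
    [[0,0,0.003],0],
  ],
)

```text
time: 30.78
position: [0.5294, -0.0152, 0.1297]
tool_rot: [0.054, 0.998, -0.023, 0.025]
contact_force: [-9.7, 1.5, 20.8]
grip_width: 0.0096
```

```bash
python3 -c "
from h import *
tip()"
```

```text
tip [ 0.5313 -0.0178  0.0738] shift [ 0.0017 -0.0009 -0.0263] yaw 0.0015 tilt [ 0.047 -0.048] F [-9.7  1.5 20.8] M [0.43 1.95 0.04] t 30.78
```

Request:
drive_tool(
  steps=[
    [[-0.004,0,0.001],0],
    [[-0.004,0,0.001],0],
    [[-0.004,0,0.001],0],
    [[-0.004,0,0.001],0],
  ],
)

```text
time: 31.12
position: [0.5331, -0.0155, 0.1294]
tool_rot: [0.053, 0.998, -0.023, 0.009]
contact_force: [-13.1, 1.3, 19.0]
grip_width: 0.0097
```

```bash
python3 -c "
from h import *
tip();go(.53,-.015,.13)"
```

```text
tip [ 0.5332 -0.018   0.0734] shift [ 0.0045 -0.0009 -0.0266] yaw 0.0037 tilt [ 0.015 -0.046] F [-13.1   1.3  19. ] M [ 0.4   2.73 -0.06] t 31.12
shift [ 0.0031  0.0002 -0.0007] len 0.003 psi 83.91 tilt 2.77 yaw None F [-13.1   1.3  19. ] t 31.12 w 0.0097
```

Request:
drive_tool(
  steps=[
    [[-0.002,-0.003,0.001],0],
    [[0,-0.004,0.001],0],
    [[0,-0.004,0.001],0],
    [[0,-0.004,0.001],0],
  ],
)

```text
time: 31.45
position: [0.5329, -0.0171, 0.1294]
tool_rot: [0.054, 0.998, -0.008, 0.007]
contact_force: [-2.3, 10.5, 8.1]
grip_width: 0.0096
```

```bash
python3 -c "
from h import *
tip();go(.53,-.015,.13)"
```

```text
tip [ 0.5329 -0.018   0.0734] shift [ 0.0043 -0.0001 -0.0267] yaw 0.0009 tilt [ 0.012 -0.017] F [-2.3 10.5  8.1] M [2.11 0.4  0.05] t 31.45
shift [ 0.0031  0.0018 -0.0007] len 0.004 psi 83.75 tilt 1.18 yaw None F [-2.3 10.5  8.1] t 31.45 w 0.0096
```

Request:
drive_tool(
  steps=[
    [[0,0,0.003],0.05],
    [[0,0,0.003],-0.05],
    [[0,0,0.002],0],
  ],
)

```text
time: 31.7
position: [0.5332, -0.0169, 0.1294]
tool_rot: [0.054, 0.999, -0.008, 0.006]
contact_force: [-4.6, 1.3, 9.0]
grip_width: 0.0098
```

```bash
python3 -c "
from h import *
tip()"
```

```text
tip [ 0.5331 -0.0178  0.0734] shift [ 0.0045 -0.0004 -0.0267] yaw 0.0025 tilt [ 0.01  -0.017] F [-4.6  1.3  9. ] M [0.28 0.96 0.01] t 31.7
```

Request:
drive_tool(
  steps=[
    [[0,-0.0003,0.001],0.08],
    [[0,-0.0004,0.001],0.1],
    [[0,-0.0004,0.001],0.1],
    [[0,-0.0004,0.001],0.1],
  ],
)

```text
time: 32.03
position: [0.5325, -0.0182, 0.1293]
tool_rot: [0.248, 0.969, -0.007, 0.006]
contact_force: [-4.2, 0.2, 9.0]
grip_width: 0.0097
```

```bash
python3 -c "
from h import *
tip()"
```

```text
tip [ 0.5323 -0.0189  0.0733] shift [ 0.0039 -0.0008 -0.0268] yaw -0.3907 tilt [ 0.008 -0.018] F [-4.2  0.2  9. ] M [0.19 0.8  0.09] t 32.03
```

Request:
drive_tool(
  steps=[
    [[0,-0.0004,0.001],0.1],
    [[0,-0.0004,0.001],0.1],
    [[0,-0.0004,0.001],0.1],
    [[0,-0.0004,0.001],0.1],
    [[0,-0.0004,0.001],0.1],
    [[0,-0.0004,0.001],0.1],
  ],
)

```text
time: 32.53
position: [0.5303, -0.0205, 0.1293]
tool_rot: [0.534, 0.845, -0.007, 0.007]
contact_force: [-3.8, 0.8, 9.2]
grip_width: 0.0098
```

```bash
python3 -c "
from h import *
tip()"
```

```text
tip [ 0.5302 -0.0209  0.0733] shift [ 0.0037 -0.0002 -0.0268] yaw -1.0176 tilt [ 0.004 -0.02 ] F [-3.8  0.8  9.2] M [0.13 0.95 0.13] t 32.53
```

Request:
drive_tool(
  steps=[
    [[0,-0.0004,0.001],0.1],
    [[0,-0.0004,0.001],0.1],
    [[0,-0.0004,0.001],0.1],
    [[0,-0.0004,0.001],0.1],
    [[0,-0.0003,0.001],0.08],
    [[0,-0.0003,0.001],0.08],
  ],
)

```text
time: 33.03
position: [0.5274, -0.021, 0.1293]
tool_rot: [0.755, 0.655, -0.007, 0.008]
contact_force: [-3.6, 1.1, 8.7]
grip_width: 0.0097
```

```bash
python3 -c "
from h import *
tip();st()"
```

```text
tip [ 0.5275 -0.0214  0.0733] shift [ 0.0038  0.0003 -0.0268] yaw -1.6028 tilt [-0.    -0.021] F [-3.6  1.1  8.7] M [0.1  0.89 0.18] t 33.03
p [ 0.5274 -0.021   0.1293] q [-0.1913  0.2071  1.7512 -0.0219  1.1796 -0.041 ] qd [ 0.001 -0.004  0.006 -0.005  0.006  0.998] tool z [-2.000e-04 -2.060e-02 -9.998e-01]
```

Request:
drive_tool(
  steps=[
    [[0,0,0.001],0.06],
    [[0,0,0.001],0.05],
    [[0,0,0.001],0.05],
  ],
)

```text
time: 33.28
position: [0.5269, -0.0208, 0.1293]
tool_rot: [0.807, 0.59, -0.007, 0.008]
contact_force: [-2.9, 1.6, 8.6]
grip_width: 0.0103
```

```bash
python3 -c "
from h import *
tip();st()"
```

```text
tip [ 0.527  -0.0213  0.0733] shift [ 0.0038  0.0001 -0.0268] yaw -1.7683 tilt [-0.003 -0.021] F [-2.9  1.6  8.6] M [0.19 0.87 0.56] t 33.28
p [ 0.5269 -0.0208  0.1293] q [-0.1906  0.2078  1.7504 -0.0229  1.182   0.1255] qd [ 0.003  0.003 -0.004 -0.004  0.006  0.612] tool z [-0.0026 -0.0211 -0.9998]
```

Request:
drive_tool(
  steps=[
    [[0,0,0.001],0.02],
    [[0,0,0.001],0.02],
  ],
)

```text
time: 33.45
position: [0.5269, -0.0207, 0.1293]
tool_rot: [0.818, 0.575, -0.008, 0.008]
contact_force: [-3.5, 1.1, 8.6]
grip_width: 0.0104
```

```bash
python3 -c "
from h import *
tip();st()
im,w=world('wrist'); cv2.imwrite('pics/9.png',im)
b,_=world('scene'); cv2.imwrite('pics/10.png',cv2.resize(b[60:320,0:512],None,fx=1.5,fy=1.5))
tip()"
```

```text
tip [ 0.5269 -0.0213  0.0733] shift [ 0.0037  0.     -0.0268] yaw -1.8073 tilt [-0.004 -0.022] F [-3.5  1.1  8.6] M [0.19 0.85 0.63] t 33.45
p [ 0.5269 -0.0207  0.1293] q [-0.1899  0.2083  1.7498 -0.0239  1.1831  0.1657] qd [ 0.006  0.004 -0.003 -0.007  0.009  0.241] tool z [-0.0037 -0.0218 -0.9998]
tip [ 0.5269 -0.0213  0.0732] shift [ 0.0038  0.     -0.0268] yaw -1.8066 tilt [-0.004 -0.022] F [-3.5  1.7  8.9] M [0.23 0.86 0.6 ] t 33.55
```

View pics/10.png

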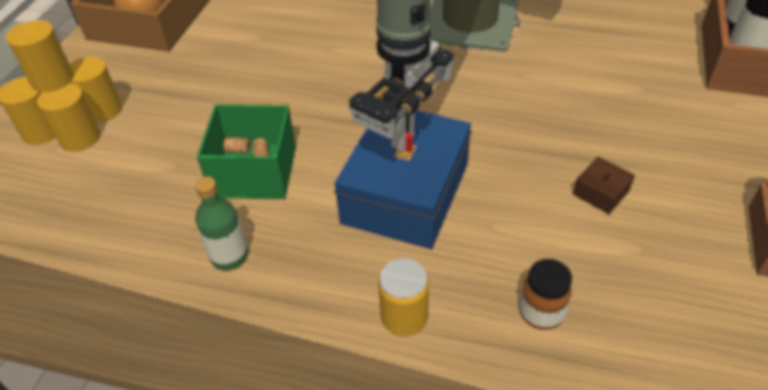

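View pics/9.png

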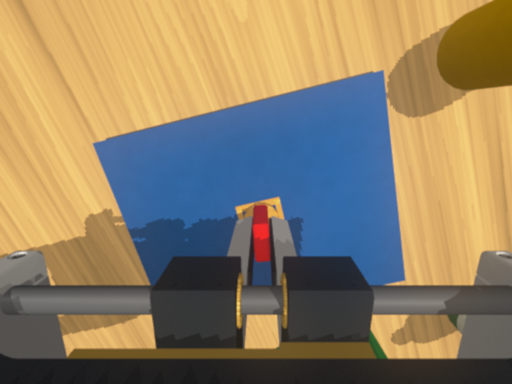

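Both corks lie in the bin at (235,145) and (260,148), and the jar, tin and oil bottle are standing. The bow has turned with the gripper and is still pressed onto the lock. The reading holds steady at 0.6 N m against the stop, well above the 0.12 N m spring.

```bash
python3 -c "
from h import *
tip(); print(robot.job_done())"
```

```text
tip [ 0.5269 -0.0213  0.0732] shift [ 0.0038  0.     -0.0268] yaw -1.8066 tilt [-0.004 -0.022] F [-3.5  1.7  8.9] M [0.23 0.86 0.6 ] t 33.55
the job is handed in; nothing more can be done
None
```

I handed the job in at 33.6 s. Both corks are in the bin, and the key is fully home and held turned clockwise against the stop.

**Last checks:**
- **Corks and bystanders:** the scene picture shows both corks in the bin and the lid clear. The jar, oil bottle and tin are standing, apparently where they were.
- **Key depth:** the tool height puts the collar on the lid. It would go no lower under about 9 N of push.
- **Turn:** the gripper has turned 1.81 rad, past the 1.6 rad needed. It held steady at 0.6 N m, well above the 0.12 N m spring, so the lock should be at its stop. I inferred this from the moment, as the cylinder angle can't be read directly.

**What disagreed:**
- **Extra turn:** the gripper turned about 0.2 rad more than the stop needs, and the finger opening grew from 9.7 to 10.4 mm. The bow may be slightly skewed in the pads.
- **Off-centre grip:** at the end, the tool centre was about 4 mm off my measured lock centre.
- **Tool tilt:** the tool drifted by up to 9° during fast moves. I pushed it back with about 20 N of fingertip pressure on the wooden stand, and later by pushing sideways on the seated key. It finished about 1.3° off vertical.

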